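# File the tea brick in the third gap

## Task

With the gripper's fingers closed, count along the rack by touch: starting over the first gap at the blue-knob end, run the fingertips lightly along the top of the white sprung rail, staying in contact, until they are over the third gap (full gaps count too), and stop there. Then push the dark tea brick across the table and into that third gap until it is fully home against the backboard. Only push it, never grip, lift or tip it, do not shift it before the counting is done, and leave everything else where it is.

Things in the scene. Friction and masses are not known exactly. Their poses are not given: they have to be found in the camera images.
- rack: Fixed pine divider rack, 412 mm wide (y), 50 mm high. Origin: on the table, mid-width. +x runs into the gaps, away from the robot; y along the row. Five dividers 12 mm thick, 50 mm high, centred at y = -112, -56, 0, 56, 112 mm, and two solid end cheeks (38 mm high, y beyond +-162 mm, x -60 to 22 mm) form six gaps 44 to 50 mm wide, centred at y = -140, -84, -28, 28, 84, 140 mm.
- rack_stop (a point): Point on the table at the foot of the backboard's near face, mid-width: rack x = 22 mm, y = 0; axes as the rack's. The backboard (50 mm high) closes the far end of every gap. The dividers run from it to pointed noses at rack x = -40 mm, where the open mouths face the robot. The gaps have no floor, only the bare table.
- rail (a joint): White keeper rail: a smooth straight 12 x 12 mm bar that crosses above the mouths of all the gaps, from rack y = -172 to 172 mm, centred on rack x = -48 mm, underside 46 mm and top 58 mm above the table when free. Sprung: value = metres pushed straight down, 0 free, 0.008 bottomed. About 1 N starts it, about 4.5 N bottoms it; it springs back.
- blue_knob: Glossy blue knob, 26 mm diameter, 30 mm tall, at one end of the rack (on an end cheek): counting starts from this end. Origin: its foot, 38 mm above the table, at rack x = -48 mm and rack y = +190 or -190 mm (either end). Measured along the row from it, the centres of the first, second and third gaps lie 50, 106 and 162 mm away. Its yaw means nothing.
- plain_knob: The same knob in plain wood, on the other end of the rack.
- tea_brick: Loose dark brown brick of pressed tea, paper band round its middle, 95 (x) x 36 (y) x 36 mm (z), 0.17 to 0.35 kg, on the table in front of the rack, its long x axis pointing into the gaps within 0.12 rad. Origin: centre of its underside. It slides on the table and passes under the rail. Fully home its origin is at rack x = -25.5 mm and its near end sticks out 19 mm past the rail's near side.
- green_block: Green wrapped block, 80 x 34 x 34 mm, already filed in one of the gaps (never the third); leave it. Origin: centre of its underside.
- pale_block: Cream wrapped block, same size, already filed in another gap (never the third); leave it. Origin: centre of its underside.
- kettle: Dented aluminium kettle, 170 mm across, 200 mm tall over its bail handle, standing at the right; leave it. Origin: centre of its base.
- bowl_a: Blue ceramic bowl, 120 mm across, 60 mm high, at the left; leave it. Origin: centre of its foot.
- bowl_b: A second bowl just like it, farther back on the left; leave it.
- canister: Closed yellow tin canister with a steel twist cap, 93 mm across, 122 mm high, at the right; leave it. Origin: centre of its base.
- ladle: Steel ladle lying on the table at the right, nearer the robot than the rack, pointing roughly to the robot, about 320 mm long, bowl end 30 mm high; leave it. Origin: on the table about mid-length.
Not all that is in view belongs to the job. What is shaped like the tea_brick but orange is not meant.

How it is judged (in metres and radians):
On the way, in this order (a step that is already met when the one before it is completed fails the run):
1. closed fingertips touch the rail over the first gap from the blue knob, the tea brick not yet moved (contact force between the fingers and rail above 0.2 N and distance of tea_brick from where it was at the start of the episode below 0.01 m and horizontal distance between the grasp point and blue_knob between 0.032 and 0.068 m).
2. still touching, they slide on over the first divider (contact force between the fingers and rail above 0.2 N and distance of tea_brick from where it was at the start of the episode below 0.01 m and horizontal distance between the grasp point and blue_knob between 0.07 and 0.086 m).
3. over the second gap (contact force between the fingers and rail above 0.2 N and distance of tea_brick from where it was at the start of the episode below 0.01 m and horizontal distance between the grasp point and blue_knob between 0.088 and 0.124 m).
4. over the second divider (contact force between the fingers and rail above 0.2 N and distance of tea_brick from where it was at the start of the episode below 0.01 m and horizontal distance between the grasp point and blue_knob between 0.126 and 0.142 m).
5. over the third gap (contact force between the fingers and rail above 0.2 N and distance of tea_brick from where it was at the start of the episode below 0.01 m and horizontal distance between the grasp point and blue_knob between 0.144 and 0.18 m).
6. the tea brick is pushed home into the third gap (horizontal distance between tea_brick and blue_knob between 0.15 and 0.183 m and y of tea_brick in the frame of rack between -0.034 and 0.034 m and x of tea_brick in the frame of rack between -0.032 and -0.022 m and angle between the x axis of tea_brick and the x axis of rack, either way round below 0.12 rad and height (world z) of tea_brick below 0.006 m and angle between tea_brick's own z axis and vertical below 0.06 rad), for 0.1 s.
At the end, for the whole second after the job is handed in: The tea brick lies flat and at rest in the third gap from the blue knob, square to the rack within 0.12 rad, its far end within about 6 mm of the backboard; the rail has sprung back up; the filed blocks are within 12 mm and the kettle, bowls, canister and ladle within 30 mm of where they began (all of step 6 and linear speed of tea_brick below 0.01 m/s and value of joint rail below 0.002 m and distance of each of green_block, pale_block from where it was at the start of the episode below 0.012 m and distance of each of kettle, bowl_a, bowl_b, canister, ladle from where it was at the start of the episode below 0.03 m); the robot touches nothing.
It fails at once if the tea brick is lifted, tipped or rolled (height (world z) of tea_brick above 0.012 m or angle between tea_brick's own z axis and vertical above 0.35 rad).
It fails at once if the tea brick is straddled between the fingers instead of being pushed (x of the grasp point in the frame of tea_brick between -0.042 and 0.042 m and y of the grasp point in the frame of tea_brick between -0.013 and 0.013 m and z of the grasp point in the frame of tea_brick below 0.034 m).
It fails at once if the rail is pressed harder than 15 N (contact force between the fingers and rail above 15 N).
It fails at once if the fingertips press the rail on beyond the third gap (more than 200 mm from the blue knob) (contact force between the fingers and rail above 0.2 N and horizontal distance between the grasp point and blue_knob above 0.2 m and value of joint rail above 0.001 m).
It fails at once if a filed block is moved more than 12 mm, or the kettle, a bowl, the canister or the ladle more than 30 mm (distance of any of green_block, pale_block from where it was at the start of the episode above 0.012 m or distance of any of kettle, bowl_a, bowl_b, canister, ladle from where it was at the start of the episode above 0.03 m).
It also fails if it takes over 58 s, if anything falls off the work surface, if the arm or the gripper's body presses on something with over 40 N, if the wrist force passes 120 N, or if a joint passes its speed limit or range.

## Robot

A 6-joint arm with a two-finger parallel gripper is mounted at the origin on the work surface. World frame = base frame: x ahead of the robot, y to its left, z up, the work surface at z = 0. Lengths are in mm, angles in rad, forces in N, time in s.
With the tool pointing down it reaches from about 250 to 800 mm from the base axis. Payload 8.5 kg.
Tool frame: the origin (TCP) lies midway between the tips of the shut fingers; the grasp point (between the pads) lies 19 mm behind it; z points along the fingers, y is the direction in which the jaws open and shut (so a half turn about z gives the same grasp; the last joint's range is limited). The gripper opens to 85 mm and grips with 20 to 120 N. Pads are 22 mm wide; open, the fingers measure 114 mm over their backs; the gripper's body (76 mm by 85 mm) begins 54 mm behind the grasp point. The pads swing forward as they close: fully open they stand 13 mm farther back than shut.
Start: joints at [1.304, 0.238, -0.013, 1.319, 0, 1.571], TCP at [138.401, 506.383, 231.276] pointing down, gripper open.
Joint ranges: [-2.66, 2.66], [-1.03, 1.9], [-1.14, 1.46], [-1.82, 2.27], [-1.45, 1.34], [-3.14, 3.14]. Speed limits (rad/s): [2.22, 2.22, 2.79, 3.14, 3.14, 3.14].

## Interface

Orientations are given as a rotation vector (axis times angle).
In Python, from rig import bot, viewer, order gives the robot as it stands. The module is installed in compiled form; this text tells all that it offers.
- The arm moves only by the shell command python3 -m handwheel 'ROWS' [FORCE]. ROWS is JSON, a list that holds one entry, the list of rows, each a list of 7 numbers: the turn, a rotation vector about the tool's x, y, z in degrees, then the shift along the tool's x, y, z in mm, then the finger opening in mm, from 0 to 85.4. In form: [[[rx, ry, rz, dx, dy, dz, claw], ...]]. A call has 1 to 12 rows; each row is the pose to reach, as a shift and turn from the pose commanded when the call began, along the tool's axes at that moment; what a row does not reach only later rows make up. A row lasts 1/12 s, in which the tool goes at most 41.7 mm and 7.16 degrees, less where a joint would pass 70% of its speed; a pose out of reach is approached as far as the arm can. A call with a gripper value outside its range is refused whole. The fingers move at their own pace and stop on an object; FORCE is the grip in N (left out, the last holds). Time passes only in rows, so rows that repeat a pose let the fingers close. It gives the time, the measured TCP pose, the force and the opening at its end, in the units of the state.
- bot.state(): the state, without advancing time (a new reading comes with each control period).
- viewer.camera(name): name is "scene" or "side" or "wrist"; returns the picture (384x512x3 uint8, blue, green, red); there is no depth.
- viewer.camera_params(name): a dict with "intrinsics" (3x3 intrinsics, pixels), "extrinsics" (4x4, takes a point from camera to world coordinates); the wrist camera has in their place "hand_eye" (4x4, takes a point from camera to tool coordinates, whose origin is the TCP and whose axes are the flange's). Camera axes: x right, y up, looking along -z (the intrinsics and any distortion apply to the point x, -y, -z); pixel columns grow to the right and rows downward; lengths in mm; the calibration is good to about 2 mm. A picture is of the moment at which its call begins: read the wrist's pose just before it. camera_params takes no time and is no camera call.
- order.finish_job(): hands the job in, once; it reports no verdict.
The state is a dict: "time_s": time; "joint_positions": joint angles; "joint_velocities": joint speeds; "joint_efforts": joint torques, N m; "tool_pos": TCP position; "tcp_rot": TCP orientation; "force": force on the tool from outside, world axes, zero at the start; "wrist_torque": the same for the moment, N m; "finger_gap": finger opening in mm.
Only numpy, scipy, OpenCV 4.12 (cv2) and the standard library are available. Lean on these libraries where they do the work, as an engineer would, in place of code of your own. Each camera call takes 0.05 s, during which the arm holds its last target.

## Working session

There is one attempt and no reset: what is moved stays moved. The work goes in short steps, Python scripts to look and compute and a shell command to move; the robot and the scene stay as the last step left them, time stands still between calls to the robot, and variables do not carry over. Pictures are saved under pics/ and viewed, and the job is handed in when it is done.

```bash
mkdir -p pics; ls
python3 - <<'E'
from rig import bot,viewer,order
import cv2
s=bot.state(); print(s)
for n in ["scene","side","wrist"]:
    p=viewer.camera_params(n); print(n,p)
    cv2.imwrite(f"pics/{n}0.png",viewer.camera(n))
E
```

```text
pics
{'time_s': 0.0, 'joint_positions': array([ 1.30398419e+00,  2.38770226e-01, -1.42644100e-02,  1.31919562e+00,
       -1.20360315e-05,  1.57081622e+00]), 'joint_velocities': array([-0.00021866, -0.00183396, -0.00110554,  0.00219802,  0.00027968,
       -0.00028353]), 'joint_efforts': array([ 5.09931633e-04, -5.38786697e+01,  3.46439087e+01,  1.85040815e-02,
        4.02878516e-05, -7.24224691e-06]), 'tool_pos': array([138.31321481, 506.01777475, 230.67920753]), 'tcp_rot': array([-4.17872533e-01, -3.11349621e+00,  2.23478898e-03]), 'force': array([-0.47984898, -1.06680641, -0.02817273]), 'wrist_torque': array([0.03586294, 0.00854314, 0.00691621]), 'finger_gap': 85.6341773587537}
scene {'intrinsics': array([[376.81630872,   0.        , 262.6595059 ],
       [  0.        , 376.81630872, 188.95334673],
       [  0.        ,   0.        ,   1.        ]]), 'extrinsics': array([[-5.92806380e-01, -5.66813810e-01,  5.72103750e-01,
         1.13222950e+03],
       [ 8.05300477e-01, -4.24673943e-01,  4.13694553e-01,
         3.74545998e+02],
       [ 8.46976948e-03,  7.05956194e-01,  7.0820
[... 483 characters left out ...]
      [ 1.52297819e-02,  7.50497048e-01,  6.60698293e-01,
         8.24610145e+02],
       [ 0.00000000e+00,  0.00000000e+00,  0.00000000e+00,
         1.00000000e+00]])}
wrist {'intrinsics': array([[266.26651453,   0.        , 257.77274498],
       [  0.        , 266.26651453, 191.62205207],
       [  0.        ,   0.        ,   1.        ]]), 'hand_eye': array([[ 6.18704742e-04,  9.58393768e-01,  2.85448773e-01,
         7.23770040e+01],
       [ 9.99999594e-01, -7.79961098e-04,  4.51238110e-04,
        -3.17895321e-01],
       [ 6.55102731e-04,  2.85448378e-01, -9.58393862e-01,
        -1.42408153e+02],
       [ 0.00000000e+00,  0.00000000e+00,  0.00000000e+00,
         1.00000000e+00]])}
```

View pics/scene0.png

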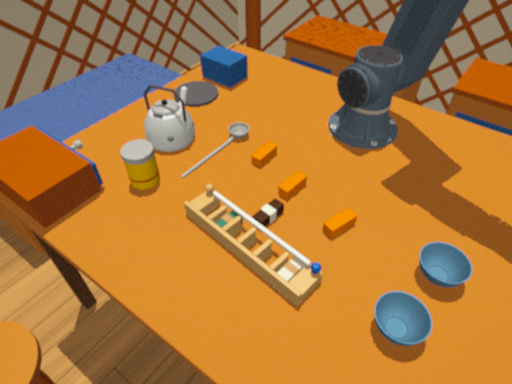

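View pics/side0.png

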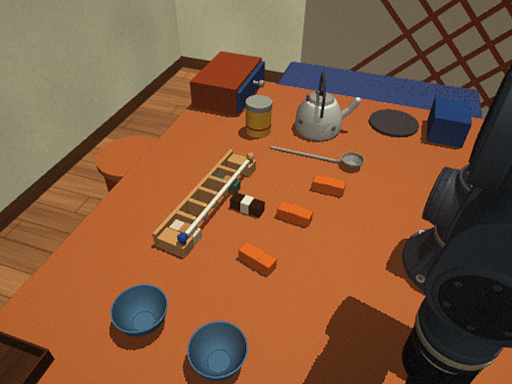

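View pics/wrist0.png

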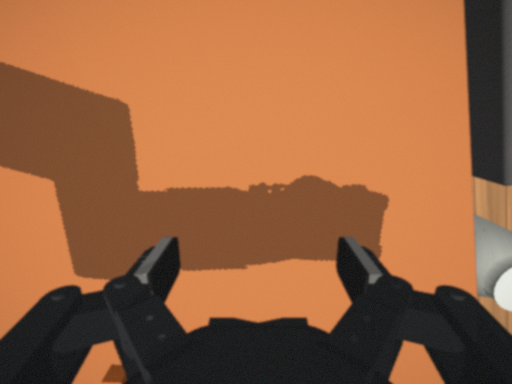

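The blue knob is at scene (316,268) and side (183,238), the robot's left end. The plain knob is at scene (210,189). What could pass for the tea brick, in scene pixels:
- The dark one with a pale band at (268,212), which matches the description.
- Orange lookalikes at (264,153), (293,184) and (340,222), which are not meant.

Close crops to check this choice.

Run:
```python
import cv2
a=cv2.imread("pics/scene0.png")[175:310,170:340]; b=cv2.imread("pics/side0.png")[145:260,140:290]
cv2.imwrite("pics/c1.png",cv2.resize(a,None,fx=4.4,fy=4.4,interpolation=cv2.INTER_CUBIC))
cv2.imwrite("pics/c2.png",cv2.resize(b,None,fx=5,fy=5,interpolation=cv2.INTER_CUBIC))
```

```text
(no output)
```

View pics/c1.png

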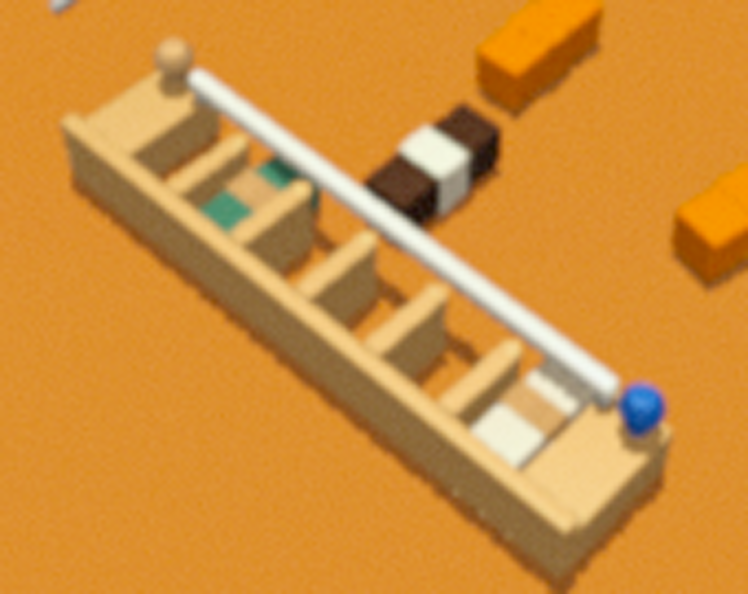

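View pics/c2.png

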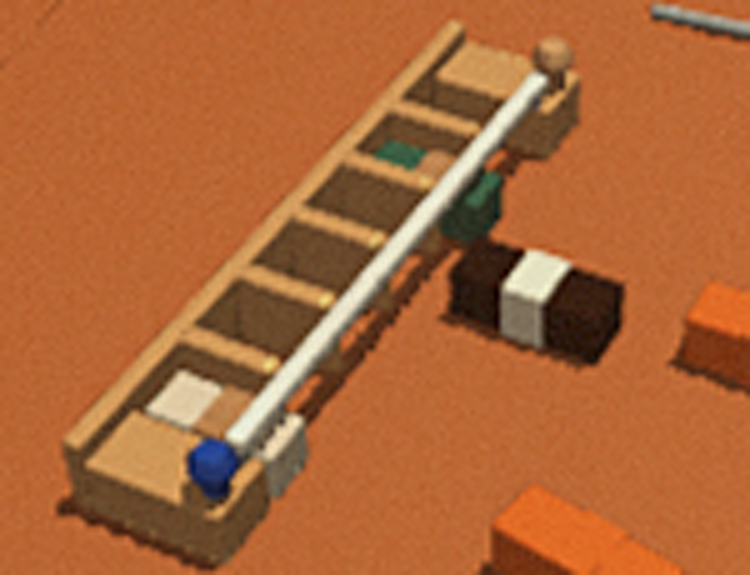

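The dark brick with the pale band matches the description. Gap 1 holds the pale block, gaps 2, 3 and 4 are empty, gap 5 holds the green block. The brick sits in front of gap 4 or 5, so it needs a sideways push too. Next I locate the rack and brick.

```bash
cat > h.py <<'E'
import numpy as np, cv2
from rig import bot,viewer,order
from scipy.spatial.transform import Rotation as R
def cam(name,st=None):
    p=viewer.camera_params(name); K=p["intrinsics"]
    if name=="wrist":
        st=st or bot.state(); T=np.eye(4);T[:3,:3]=R.from_rotvec(st["tcp_rot"]).as_matrix();T[:3,3]=st["tool_pos"]
        E=T@p["hand_eye"]
    else: E=p["extrinsics"]
    return K,E
def ray(c,uv):
    K,E=c; x=np.linalg.solve(K,[uv[0],uv[1],1.]); d=E[:3,:3]@np.array([x[0],-x[1],-x[2]]); return E[:3,3],d/np.linalg.norm(d)
def atz(c,uv,z): o,d=ray(c,uv); return o+d*(z-o[2])/d[2]
def proj(c,P):
    K,E=c; q=np.linalg.inv(E)@np.append(P,1.); v=K@np.array([q[0],-q[1],-q[2]]); return v[:2]/v[2]
def tri(obs):
    A=np.zeros((3,3));b=np.zeros(3)
    for c,uv in obs:
        o,d=ray(c,uv);M=np.eye(3)-np.outer(d,d);A+=M;b+=M@o
    return np.linalg.solve(A,b)
E
python3 - <<'E'
from h import *
S=cam("scene");D=cam("side")
f=lambda u,v:((u+.5)/4.4-.5+170,(v+.5)/4.4-.5+175)
g=lambda u,v:((u+.5)/5-.5+140,(v+.5)/5-.5+145)
for n,a,b,z in [("blue",(642,408),(213,466),55),("plain",(174,55),(553,55),55),("railB",(610,385),(240,435),55),("railP",(198,75),(537,80),55),
  ("bk farL? top",(368,182),(455,280),36),("bk nearR top",(466,105),(625,285),36),("near L",(499,140),(598,325),36)]:
    print(n,tri([(S,f(*a)),(D,g(*b))]).round(1),atz(S,f(*a),z).round(1),atz(D,g(*b),z).round(1))
E
```

```text
blue [655.2 185.9  54.9] [655.3 186.1  55. ] [655.1 185.8  55. ]
plain [ 608.4 -191.3   58.9] [ 605.5 -194.5   55. ] [ 610.1 -195.9   55. ]
railB [652.1 163.4  54.6] [653.1 164.7  55. ] [651.7 162.3  55. ]
railP [ 610.6 -168.9   55.3] [ 609.8 -170.    55. ] [ 610.8 -168.2   55. ]
bk farL? top [604.4 -31.3  23.4] [603.5 -38.2  36. ] [599.8  -1.2  36. ]
bk nearR top [509.8 -30.6  32.9] [513.6 -27.3  36. ] [508.6 -29.5  36. ]
near L [ 5.162e+02 -4.000e-01  2.590e+01] [526.1   6.9  36. ] [512.7   6.3  36. ]
```

```bash
python3 -m handwheel '[[[0,0,-3,-20,-15,0,0],[0,0,-6,-45,-33,0,0],[0,0,-9,-70,-51,0,0],[0,0,-12,-96,-70,0,0],[0,0,-15,-122,-88,0,0],[0,0,-18,-148,-107,0,0],[0,0,-20,-174,-126,0,0],[0,0,-22,-200,-145,0,0],[0,0,-22.4,-226,-164,0,0],[0,0,-22.4,-252,-182,0,0],[0,0,-22.4,-278,-201,0,0],[0,0,-22.4,-300,-217,0,0]]]' 40
cat > st.py <<'E'
import sys
from h import *
s=bot.state();M=R.from_rotvec(s["tcp_rot"]).as_matrix()
print("t",s["time_s"],"tcp",s["tool_pos"].round(1),"F",s["force"].round(2),"gap",round(s["finger_gap"],1),"j",s["joint_positions"].round(2))
print(M.round(3).tolist())
if len(sys.argv)>3:
    t=np.array(list(map(float,sys.argv[1:4]))); print("shift",(M.T@(t-s["tool_pos"])).round(1))
E
python3 st.py 545 0 230
```

```text
time_s: 1.15
tool_pos: [371.4, 216.2, 231.3]
tcp_rot: [-0.194, 3.136, -0.0]
force: [0.1, 0.2, 0.4]
finger_gap: -0.3
t 1.15 tcp [371.4 216.2 231.3] F [0.06 0.24 0.36] gap -0.3 j [ 0.53  0.08 -0.21  1.28 -0.    0.4 ]
[[-0.992, -0.123, 0.0], [-0.123, 0.992, -0.0], [-0.0, -0.0, -1.0]]
shift [-145.6 -236.     1.3]
```

Yaw now matches the rack (tool y = rack y). I continue to the viewing point.

```bash
python3 -m handwheel '[[[0,0,0,-14,-23,0,0],[0,0,0,-32,-52,0,0],[0,0,0,-50,-81,0,0],[0,0,0,-68,-110,0,0],[0,0,0,-86,-140,0,0],[0,0,0,-104,-169,0,0],[0,0,0,-122,-198,0,0],[0,0,0,-138,-224,0,0],[0,0,0,-145,-236,0,0],[0,0,0,-145,-236,0,0],[0,0,0,-145,-236,0,0]]]'
python3 - <<'E'
from h import *
s=bot.state(); import pickle; pickle.dump({k:s[k] for k in("tool_pos","tcp_rot")},open("w1.pkl","wb"))
im=viewer.camera("wrist"); cv2.imwrite("pics/w1.png",im); cv2.imwrite("pics/w1b.png",cv2.resize(im,(800,600),interpolation=cv2.INTER_CUBIC))
E
python3 st.py
```

```text
time_s: 2.07
tool_pos: [543.3, 1.6, 230.8]
tcp_rot: [0.193, -3.134, -0.001]
force: [-0.6, -0.1, -0.2]
finger_gap: 0.3
t 2.1167 tcp [542.9   2.2 231. ] F [0.52 0.19 0.32] gap -0.0 j [ 0.    0.27  0.03  1.33  0.   -0.12]
[[-0.992, -0.124, -0.001], [-0.124, 0.992, 0.0], [0.001, 0.0, -1.0]]
```

View pics/w1b.png

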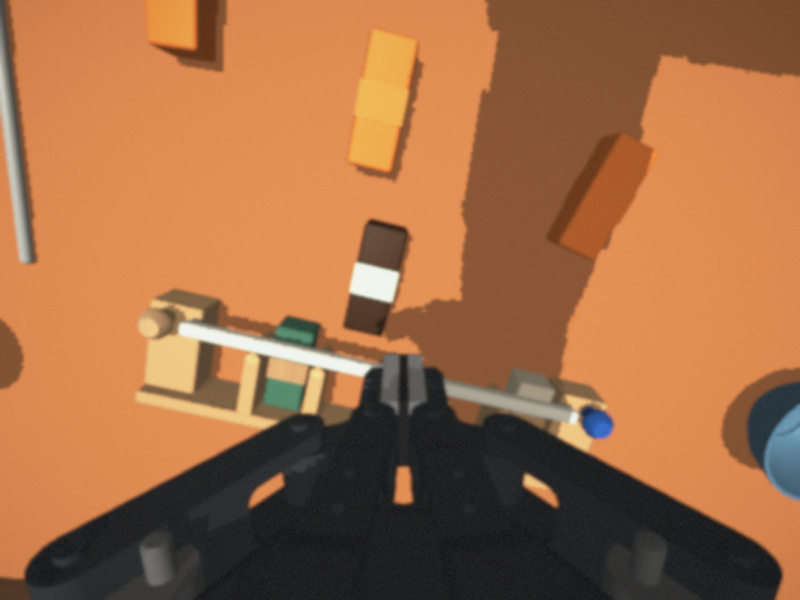

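Run:
```python
import cv2
a=cv2.imread("pics/w1.png")[130:225,205:285]
cv2.imwrite("pics/c3.png",cv2.resize(a,None,fx=6,fy=6,interpolation=cv2.INTER_CUBIC))
a=cv2.imread("pics/w1.png")[180:290,80:400]
cv2.imwrite("pics/c4.png",cv2.resize(a,None,fx=2.5,fy=2.5,interpolation=cv2.INTER_CUBIC))
```

```text
(no output)
```

View pics/c3.png

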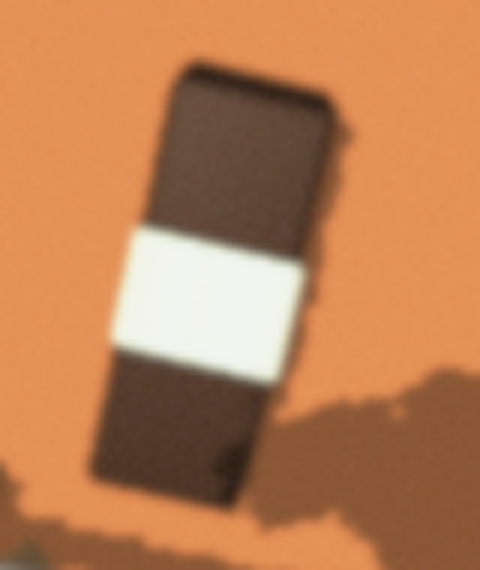

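View pics/c4.png

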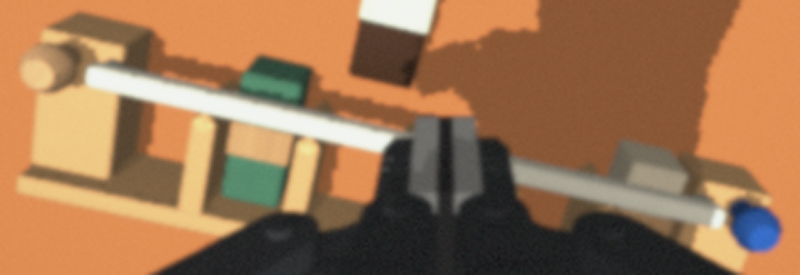

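```bash
cat > fit.py <<'E'
from h import *
import pickle
W=cam("wrist",pickle.load(open("w1.pkl","rb")))
f=lambda u,v:((u+.5)/6-.5+205,(v+.5)/6-.5+130)
g=lambda u,v:((u+.5)/2.5-.5+80,(v+.5)/2.5-.5+180)
E
python3 - <<'E'
from fit import *
for n,uv,z in [("nL",f(185,83),36),("nR",f(333,110),36),("fL",f(93,477),36),("fR",f(236,507),36),("bandcorner",f(133,228),36),("",f(303,265),36),("",f(112,350),36),("",f(275,383),36),
 ("railP",g(90,75),58),("railB",g(722,217),58),("blue",g(755,229),55),("plain",g(46,67),55)]:
    print(n,atz(W,uv,z).round(1))
S=cam("scene");D=cam("side")
f2=lambda u,v:((u+.5)/4.4-.5+170,(v+.5)/4.4-.5+175)
g2=lambda u,v:((u+.5)/5-.5+140,(v+.5)/5-.5+145)
print(tri([(W,g(755,229)),(S,f2(642,408)),(D,g2(213,466))]),tri([(W,g(46,67)),(S,f2(174,57)),(D,g2(553,55))]))
E
```

```text
nL [511.6 -31.1  36. ]
nR [5.133e+02 3.000e-01 3.600e+01]
fL [601.3 -42.9  36. ]
fR [604.5 -10.2  36. ]
bandcorner [543.6 -39.1  36. ]
 [547.1  -1.9  36. ]
 [571.2 -41.2  36. ]
 [574.3  -4.8  36. ]
railP [ 609.9 -171.1   58. ]
railB [650.2 164.6  58. ]
blue [657. 186.  55.]
plain [ 609.6 -194.7   55. ]
[655.74371574 185.86917118  55.35064666] [ 608.50809084 -192.24403324   57.69227581]
```

```bash
python3 st.py 649.7 136.2 90
```

```text
t 2.1167 tcp [542.9   2.2 231. ] F [0.52 0.19 0.32] gap -0.0 j [ 0.    0.27  0.03  1.33  0.   -0.12]
[[-0.992, -0.124, -0.001], [-0.124, 0.992, 0.0], [0.001, 0.0, -1.0]]
shift [-122.7  119.7  140.9]
```

```bash
python3 -m handwheel '[[[0,0,2,-15,15,10,0],[0,0,4,-35,35,25,0],[0,0,6,-55,55,45,0],[0,0,8,-75,75,65,0],[0,0,10,-95,95,85,0],[0,0,12,-112,110,105,0],[0,0,14,-122.7,119.7,122,0],[0,0,14,-122.7,119.7,136,0],[0,0,14,-122.7,119.7,141,0],[0,0,14,-122.7,119.7,141,0],[0,0,14,-122.7,119.7,141,0]]]'
python3 - <<'E'
from h import *
for n in("scene","side"):
    im=viewer.camera(n); 
    c=im[170:310,200:360] if n=="scene" else im[140:270,130:280]
    cv2.imwrite(f"pics/{n}2.png",cv2.resize(c,None,fx=4,fy=4,interpolation=cv2.INTER_CUBIC))
E
python3 st.py 649.7 136.2 60
```

```text
time_s: 3.03
tool_pos: [649.9, 136.2, 91.1]
tcp_rot: [-0.187, -3.136, 0.0]
force: [0.7, 0.3, 0.6]
finger_gap: -0.2
t 3.1333 tcp [650.8 135.8  91.9] F [-0.42  0.11 -0.31] gap 0.4 j [ 0.21  0.54  0.1   1.12 -0.    0.33]
[[-0.993, 0.12, 0.002], [0.12, 0.993, 0.0], [-0.002, 0.001, -1.0]]
shift [ 1.2  0.2 31.9]
```

View pics/scene2.png

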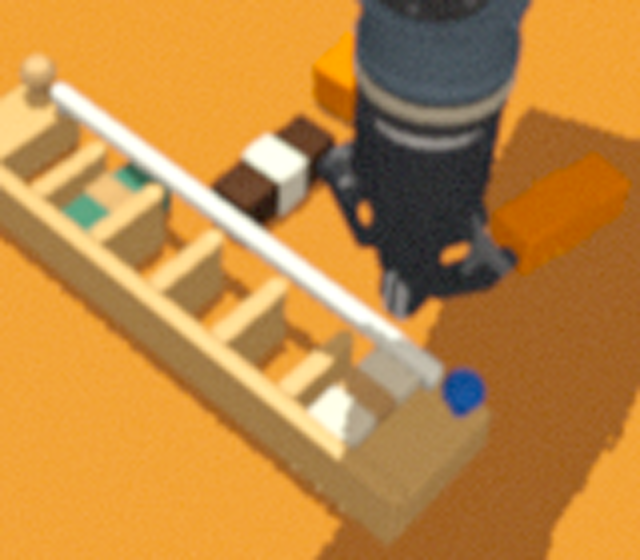

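View pics/side2.png

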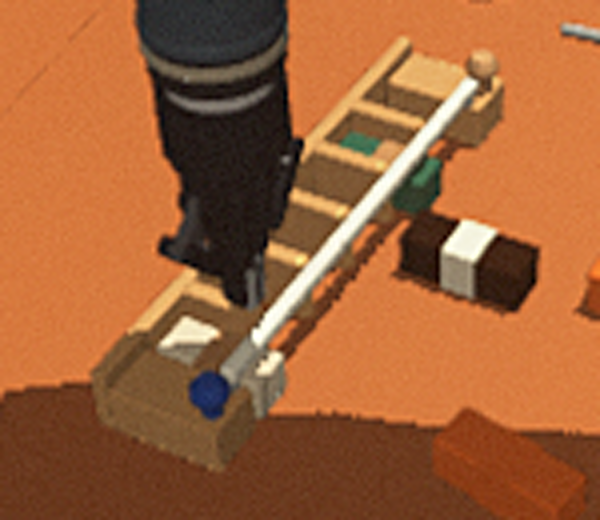

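```bash
python3 -m handwheel '[[[0,0,0,0.8,0.2,10,0],[0,0,0,0.8,0.2,20,0],[0,0,0,0.8,0.2,26,0],[0,0,0,0.8,0.2,29,0],[0,0,0,0.8,0.2,30,0],[0,0,0,0.8,0.2,30,0]]]'
python3 -m handwheel '[[[0,0,0,0,0,1,0],[0,0,0,0,0,2,0],[0,0,0,0,0,2,0]]]'
python3 -m handwheel '[[[0,0,0,0,0,1,0],[0,0,0,0,0,1,0]]]'; python3 st.py
```

```text
time_s: 3.63
tool_pos: [649.6, 135.8, 59.8]
tcp_rot: [-0.189, -3.135, 0.0]
force: [0.2, 0.1, -0.3]
finger_gap: 0.5
time_s: 3.88
tool_pos: [650.0, 136.0, 58.4]
tcp_rot: [0.189, 3.136, -0.0]
force: [-0.8, -0.2, -0.3]
finger_gap: 0.2
time_s: 4.05
tool_pos: [650.0, 136.0, 57.4]
tcp_rot: [0.189, 3.136, -0.0]
force: [-0.2, -0.7, 1.6]
finger_gap: 0.2
t 4.05 tcp [650.  136.   57.4] F [-0.25 -0.69  1.56] gap 0.2 j [ 0.21  0.57  0.05  1.05 -0.    0.33]
[[-0.993, 0.12, 0.0], [0.12, 0.993, -0.0], [-0.0, 0.0, -1.0]]
```

```bash
python3 -m handwheel '[[[0,0,0,0,0,1,0],[0,0,0,0,0,2.5,0],[0,0,0,0,0,2.5,0]]]'; python3 st.py
python3 - <<'E'
from h import *
for n in("scene","side"):
    im=viewer.camera(n); 
    c=im[190:290,230:350] if n=="scene" else im[160:260,150:260]
    cv2.imwrite(f"pics/{n}3.png",cv2.resize(c,None,fx=5,fy=5,interpolation=cv2.INTER_CUBIC))
E
```

```text
time_s: 4.3
tool_pos: [650.0, 136.0, 54.8]
tcp_rot: [0.189, 3.136, -0.0]
force: [-0.0, 0.5, 2.4]
finger_gap: -0.1
t 4.3 tcp [650.  136.   54.8] F [-0.01  0.45  2.39] gap -0.1 j [ 0.21  0.57  0.04  1.05 -0.    0.33]
[[-0.993, 0.12, 0.0], [0.12, 0.993, -0.0], [-0.0, 0.0, -1.0]]
```

View pics/scene3.png

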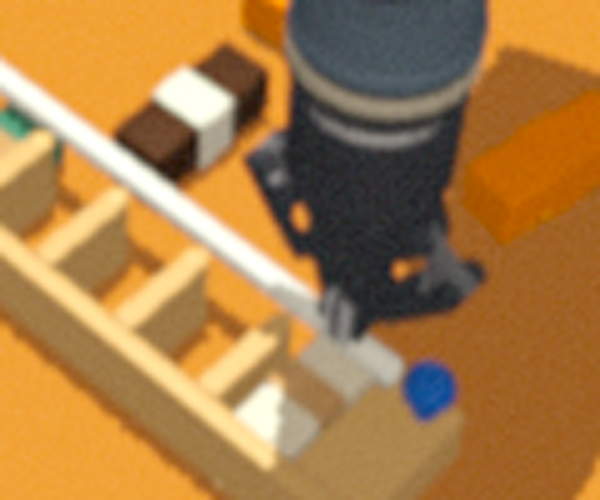

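View pics/side3.png

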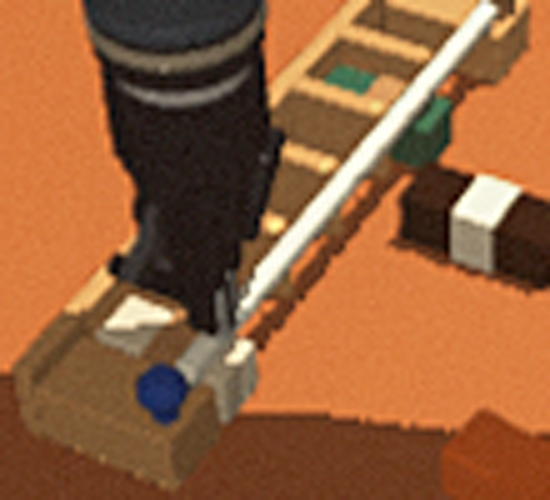

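The fingertips rest on the rail over gap 1 at 2.4 N. Now I slide along toward gap 3.

```bash
python3 -m handwheel '[[[0,0,0,0,-3,0,0],[0,0,0,0,-8,0,0],[0,0,0,0,-13,0,0],[0,0,0,0,-18,0,0],[0,0,0,0,-23,0,0],[0,0,0,0,-28,0,0],[0,0,0,0,-33,0,0],[0,0,0,0,-38,0,0],[0,0,0,0,-43,0,0],[0,0,0,0,-47,0,0],[0,0,0,0,-50,0,0],[0,0,0,0,-50,0,0]]]'; python3 st.py
python3 -m handwheel '[[[0,0,0,0,-3,0,0],[0,0,0,0,-8,0,0],[0,0,0,0,-13,0,0],[0,0,0,0,-18,0,0],[0,0,0,0,-23,0,0],[0,0,0,0,-28,0,0],[0,0,0,0,-33,0,0]]]'; python3 st.py 636.1 25 55
```

```text
time_s: 5.4
tool_pos: [643.7, 85.4, 54.8]
tcp_rot: [-0.19, -3.136, 0.001]
force: [0.6, -2.3, 1.6]
finger_gap: -0.3
t 5.4 tcp [643.7  85.4  54.8] F [ 0.56 -2.3   1.62] gap -0.3 j [ 0.13  0.55  0.    1.03 -0.    0.25]
[[-0.993, 0.121, -0.0], [0.121, 0.993, -0.001], [0.0, -0.001, -1.0]]
time_s: 5.98
tool_pos: [639.8, 53.0, 54.8]
tcp_rot: [-0.189, -3.136, 0.0]
force: [0.2, 1.5, 2.6]
finger_gap: -0.2
t 5.9833 tcp [639.8  53.   54.8] F [0.23 1.49 2.62] gap -0.2 j [ 0.08  0.54 -0.02  1.02 -0.    0.2 ]
[[-0.993, 0.12, -0.0], [0.12, 0.993, -0.0], [0.0, -0.0, -1.0]]
shift [  0.3 -28.3  -0.2]
```

```bash
python3 -m handwheel '[[[0,0,0,0,-4,0,0],[0,0,0,0,-9,0,0],[0,0,0,0,-14,0,0],[0,0,0,0,-19,0,0],[0,0,0,0,-24,0,0],[0,0,0,0,-27,0,0],[0,0,0,0,-28,0,0],[0,0,0,0,-28,0,0],[0,0,0,0,-28,0,0]]]'; python3 st.py
python3 - <<'E'
from h import *
im=viewer.camera("scene");c=im[170:290,190:340]
cv2.imwrite("pics/scene4.png",cv2.resize(c,None,fx=5,fy=5,interpolation=cv2.INTER_CUBIC))
E
```

```text
time_s: 6.73
tool_pos: [636.4, 25.3, 54.8]
tcp_rot: [-0.189, -3.136, 0.002]
force: [-0.6, -1.6, 2.1]
finger_gap: -0.3
t 6.7333 tcp [636.4  25.3  54.8] F [-0.59 -1.64  2.05] gap -0.3 j [ 0.04  0.53 -0.03  1.01 -0.    0.16]
[[-0.993, 0.12, -0.0], [0.12, 0.993, -0.001], [0.0, -0.001, -1.0]]
```

View pics/scene4.png

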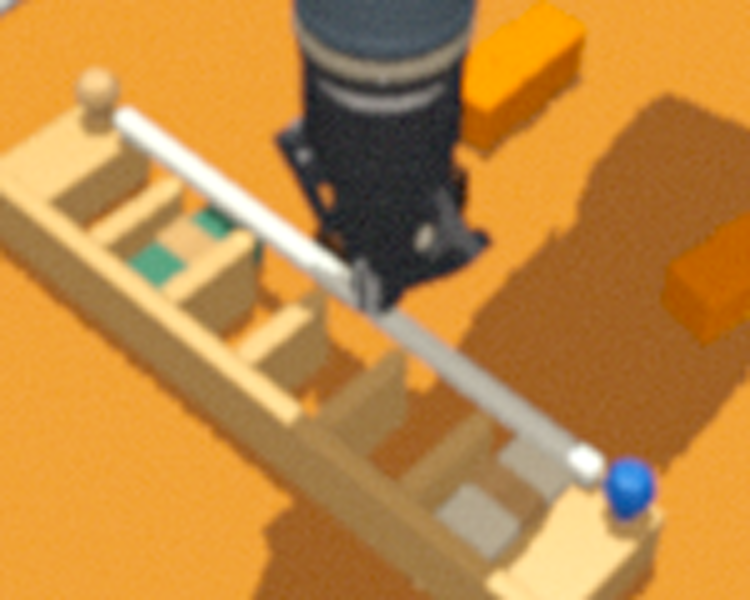

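Contact is held at 2.1 N with the fingertips over the third gap, 162 mm from the blue knob. Before the side push I estimate how high the knuckles sit above the tips.

```bash
python3 -m handwheel '[[[0,0,0,0,0,-10,0],[0,0,0,0,0,-30,0],[0,0,0,0,0,-55,0],[0,0,0,0,0,-65,0]]]'
python3 - <<'E'
from h import *
from scipy.optimize import least_squares
S=cam("scene");D=cam("side")
t=np.array([650,136,54.8]);y=np.array([.12,.993,0])
for c,lst in((S,[(326,245.6),(281,222)]),(D,[(150+112/5,160+265/5),(150+262/5,160+207/5)])):
  for uv in lst:
    r=least_squares(lambda q:proj(c,t+q[0]*y+[0,0,q[1]])-uv,[30,40]); print(uv,r.x.round(1),r.cost.round(2))
  print("tip",proj(c,t))
E
python3 st.py
```

```text
time_s: 7.12
tool_pos: [637.6, 26.1, 123.1]
tcp_rot: [0.188, 3.133, 0.001]
force: [-0.1, -0.2, -0.2]
finger_gap: 0.4
(326, 245.6) [ 65.5 100.5] 0.0
(281, 222) [-61.4  74.4] 0.0
tip [298.77421938 255.29724902]
(172.4, 213.0) [ 70.2 103.3] 0.0
(202.4, 201.4) [-52.9  38. ] 0.0
tip [192.70401853 224.75145589]
t 7.1167 tcp [637.6  26.1 123.1] F [-0.1  -0.25 -0.22] gap 0.4 j [0.04 0.48 0.07 1.16 0.   0.16]
[[-0.993, 0.12, 0.003], [0.12, 0.993, 0.0], [-0.003, 0.001, -1.0]]
```

```bash
python3 st.py 551 -73 110; python3 -m handwheel '[[[0,0,0,12,-14,0,0],[0,0,0,24,-30,0,0],[0,0,0,36,-48,0,0],[0,0,0,48,-66,0,0],[0,0,0,60,-84,0,0],[0,0,0,70,-100,0,0],[0,0,0,74,-109,0,0],[0,0,0,74,-109,4,0],[0,0,0,74,-109,4,0]]]'; python3 st.py 551 -73 12
```

```text
t 7.1167 tcp [637.6  26.1 123.1] F [-0.1  -0.25 -0.22] gap 0.4 j [0.04 0.48 0.07 1.16 0.   0.16]
[[-0.993, 0.12, 0.003], [0.12, 0.993, 0.0], [-0.003, 0.001, -1.0]]
shift [  74.1 -108.8   12.8]
time_s: 7.87
tool_pos: [550.2, -73.5, 115.4]
tcp_rot: [0.19, 3.136, 0.0]
force: [-0.7, 0.5, 0.1]
finger_gap: 0.2
t 7.8667 tcp [550.2 -73.5 115.4] F [-0.75  0.5   0.11] gap 0.2 j [-0.13  0.35 -0.16  1.06  0.   -0.01]
[[-0.993, 0.121, 0.0], [0.121, 0.993, 0.0], [-0.0, 0.0, -1.0]]
shift [ -0.8   0.6 103.4]
```

Run:
```python
from h import *
for n in("scene","wrist"):
    s=bot.state();im=viewer.camera(n);print(s["tool_pos"],s["tcp_rot"])
    c=cv2.resize(im[150:280,190:340],None,fx=4,fy=4,interpolation=cv2.INTER_CUBIC) if n=="scene" else im
    cv2.imwrite(f"pics/{n}5.png",c)
```

```text
[550.17534462 -73.52344455 115.41813423] [1.89971549e-01 3.13581369e+00 3.73884467e-04]
[550.4367756  -73.12219506 115.47914979] [-1.88857146e-01 -3.13584089e+00 -4.47499491e-04]
```

View pics/scene5.png

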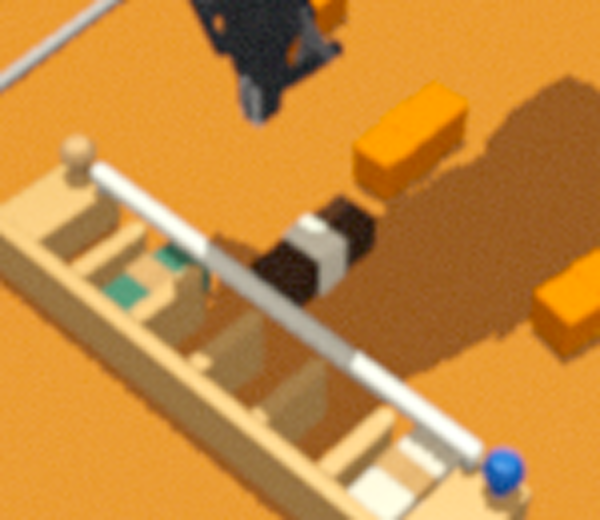

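View pics/wrist5.png

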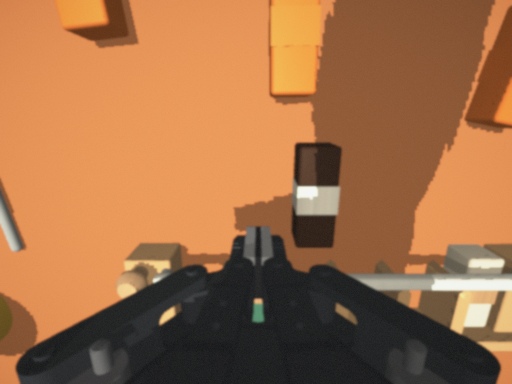

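```bash
cat > br.py <<'E'
from h import *
def rackf(P): 
    a=np.arctan2(-.121,.993); d=np.array(P[:2])-[679.5,-9.8]; x=np.array([np.cos(a),np.sin(a)]); return np.round([d@x,d@[-x[1],x[0]]],1)
E
python3 - <<'E'
from br import *
W=cam("wrist",dict(tool_pos=np.array([550.4,-73.3,115.4]),tcp_rot=np.array([.1895,3.1358,0])))
P=[atz(W,u,36) for u in((295,151),(339,152),(294,246.5),(333.5,247))]
for p in P: print(p.round(1),rackf(p))
m=np.mean(P,0);print(m,rackf(m)); print(rackf([550.4,-73.3]))
p=atz(W,(500,284),58);print("rail",p,rackf(p)); p=atz(W,(360,281),58);print("rail",p,rackf(p))
E
```

```text
[512.7 -38.   36. ] [-162.1  -48.2]
[517.9  -1.8  36. ] [-161.3  -11.6]
[600.7 -46.   36. ] [-73.9 -45.5]
[605.5  -9.7  36. ] [-73.4  -8.9]
[559.21747933 -23.89081278  36.        ] [-117.7  -28.5]
[-120.5  -78.6]
rail [646.27029983 127.56632537  58.        ] [-49.6 132.3]
rail [628.65426637   6.36727299  58.        ] [-52.4   9.9]
```

```bash
python3 -m handwheel '[[[0,0,0,-2,0,15,0],[0,0,0,-2,0,35,0],[0,0,0,-2,0,55,0],[0,0,0,-2,0,75,0],[0,0,0,-2,0,92,0],[0,0,0,-2,0,101,0],[0,0,0,-2,0,103,0],[0,0,0,-2,0,103,0],[0,0,0,-2,4,103,0],[0,0,0,-2,9,103,0]]]'
python3 -m handwheel '[[[0,0,0,0,4,0,0],[0,0,0,0,8,0,0],[0,0,0,0,12,0,0],[0,0,0,0,16,0,0],[0,0,0,0,20,0,0],[0,0,0,0,24,0,0],[0,0,0,0,28,0,0],[0,0,0,0,32,0,0],[0,0,0,0,36,0,0],[0,0,0,0,36,0,0]]]'; python3 st.py
python3 - <<'E'
from br import *
print(rackf(bot.state()["tool_pos"]))
for n in("scene","wrist"):
    im=viewer.camera(n)
    c=cv2.resize(im[150:280,190:340],None,fx=4,fy=4,interpolation=cv2.INTER_CUBIC) if n=="scene" else im
    cv2.imwrite(f"pics/{n}6.png",c)
E
```

```text
time_s: 8.8
tool_pos: [554.0, -64.7, 13.9]
tcp_rot: [0.189, 3.134, -0.0]
force: [0.2, 0.3, 0.3]
finger_gap: 0.1
time_s: 9.63
tool_pos: [557.4, -28.2, 12.7]
tcp_rot: [-0.188, -3.136, -0.001]
force: [-0.6, 0.2, 0.6]
finger_gap: 0.2
t 9.6333 tcp [557.4 -28.2  12.7] F [-0.62  0.23  0.62] gap 0.2 j [-0.05  0.45 -0.29  0.82  0.    0.07]
[[-0.993, 0.119, -0.0], [0.119, 0.993, 0.001], [0.0, 0.001, -1.0]]
[-119.  -33.]
```

View pics/scene6.png

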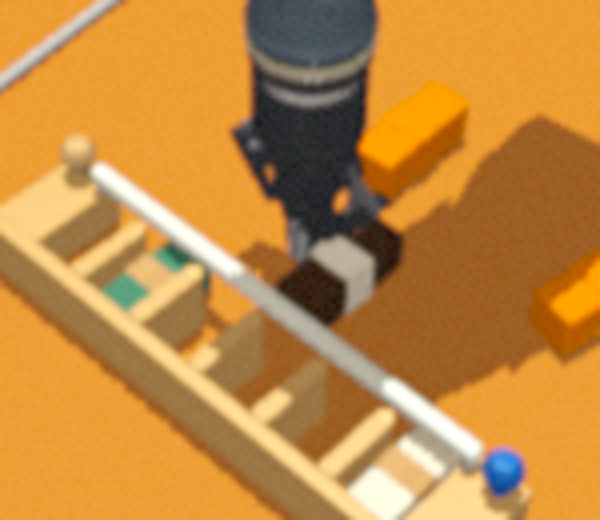

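View pics/wrist6.png

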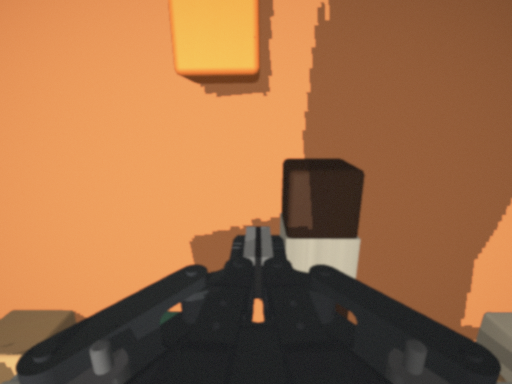

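```bash
cat > m.py <<'E'
from br import *
import sys
W=cam("wrist"); print("tcp",rackf(bot.state()["tool_pos"]))
for a in sys.argv[1:]:
    u,v,z=map(float,a.split(",")); print(a,rackf(atz(W,(u,v),z)))
E
python3 m.py 285,165,36 362,174,36 287,237,36 359,237,36 357,275,36
```

```text
tcp [-119.2  -33.3]
285,165,36 [-168.8  -21.5]
362,174,36 [-164.7   13.8]
287,237,36 [-133.   -19.4]
359,237,36 [-133.   16.]
357,275,36 [-111.6   17.3]
```

```bash
python3 -m handwheel '[[[0,0,0,1,4,0,0],[0,0,0,2,8,0,0],[0,0,0,3,12,0,0],[0,0,0,3,16,0,0],[0,0,0,3,20,0,0],[0,0,0,3,24,0,0],[0,0,0,3,27,0,0],[0,0,0,3,28,0,0],[0,0,0,3,28,0,0]]]'
python3 -m handwheel '[[[0,0,0,0,-5,0,0],[0,0,0,0,-12,0,0],[0,0,0,0,-20,0,0],[0,0,0,0,-25,-30,0],[0,0,0,0,-25,-70,0],[0,0,0,20,-25,-100,0],[0,0,0,50,-10,-110,0],[0,0,0,60,10,-110,0],[0,0,0,60,30,-110,0],[0,0,0,60,35,-110,0],[0,0,0,60,35,-110,0]]]'
python3 - <<'E'
from br import *
im=viewer.camera("wrist");cv2.imwrite("pics/w7.png",im)
im=viewer.camera("scene");cv2.imwrite("pics/s7.png",cv2.resize(im[150:290,190:350],None,fx=4,fy=4,interpolation=cv2.INTER_CUBIC))
E
python3 st.py
```

```text
time_s: 10.48
tool_pos: [557.8, -0.5, 12.7]
tcp_rot: [-0.188, -3.136, -0.0]
force: [0.7, -0.9, -1.1]
finger_gap: -0.3
time_s: 11.4
tool_pos: [502.6, 41.3, 123.0]
tcp_rot: [0.187, 3.135, 0.0]
force: [-0.2, 0.6, -0.1]
finger_gap: 0.1
t 11.5 tcp [502.5  40.3 122.6] F [ 0.38  0.02 -0.33] gap -0.1 j [ 0.08  0.27 -0.27  1.04 -0.    0.2 ]
[[-0.993, 0.12, -0.0], [0.12, 0.993, -0.0], [0.0, -0.0, -1.0]]
```

View pics/w7.png

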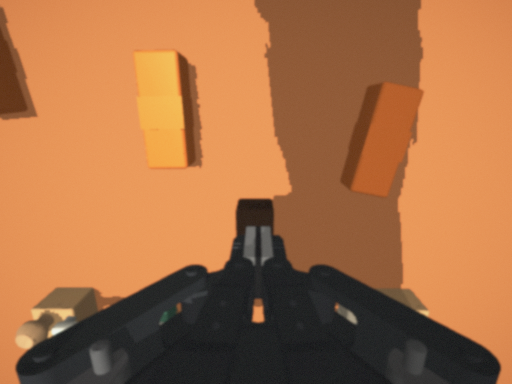

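View pics/s7.png

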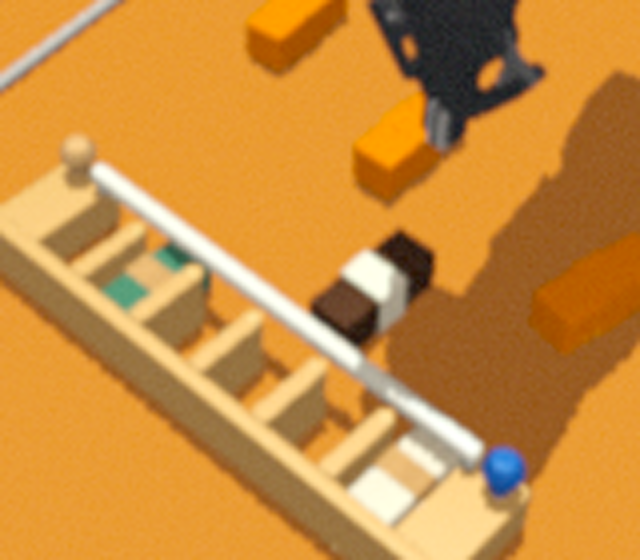

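```bash
python3 -m handwheel '[[[0,0,0,0,-15,-10,0],[0,0,0,0,-40,-30,0],[0,0,0,0,-65,-45,0],[0,0,0,0,-90,-50,0],[0,0,0,0,-100,-50,0],[0,0,0,0,-100,-50,0],[0,0,0,0,-100,-50,0]]]'
python3 - <<'E'
from br import *
im=viewer.camera("wrist");cv2.imwrite("pics/w8.png",im)
cv2.imwrite("pics/w8c.png",cv2.resize(im[130:290,220:460],None,fx=3,fy=3,interpolation=cv2.INTER_CUBIC))
E
python3 st.py
```

```text
time_s: 12.08
tool_pos: [490.1, -59.0, 172.2]
tcp_rot: [-0.192, -3.135, -0.0]
force: [-0.3, 0.4, -1.1]
finger_gap: 0.1
t 12.1333 tcp [490.1 -58.3 172.1] F [0.3  0.26 0.46] gap -0.4 j [-0.12  0.21 -0.2   1.16  0.    0.  ]
[[-0.993, 0.121, -0.001], [0.121, 0.993, 0.0], [0.001, 0.0, -1.0]]
```

View pics/w8c.png

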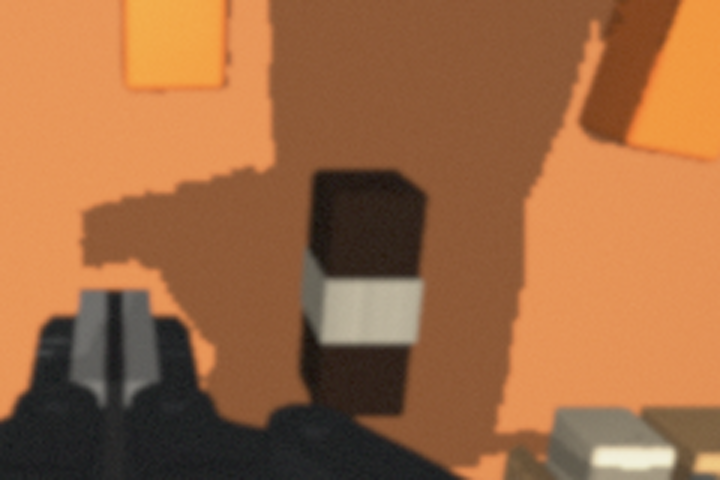

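Run:
```python
from br import *
W=cam("wrist"); f=lambda u,v:((u+.5)/3-.5+220,(v+.5)/3-.5+130)
P={}
for n,uv in dict(nR=(426,196),fR=(402,414),bnL=(321,279),bnR=(423,279),bfL=(324,344),bfR=(415,344),fL=(327,414)).items():
    P[n]=rackf(atz(W,f(*uv),36)); print(n,P[n])
print((P["bnL"]+P["bnR"]+P["bfL"]+P["bfR"])/4)
p=atz(W,f(553,411),34);print("pale near-left bottom/top?",rackf(atz(W,f(590,446),34)),rackf(atz(W,f(674,446),34)))
im=cv2.imread("pics/w8.png");
```

```text
nR [-168.1   42.2]
fR [-77.4  42.8]
bnL [-135.3    6.3]
bnR [-135.4   44.7]
bfL [-108.2    9.5]
bfR [-108.2   44.6]
fL [-77.4  13. ]
[-121.775   26.275]
pale near-left bottom/top? [-61.4 121.3] [-61.5 155.3]
```

```bash
python3 st.py 479.4 42.8 12; python3 -m handwheel '[[[0,0,0,0,20,20,0],[0,0,0,-1,45,45,0],[0,0,0,-1,75,75,0],[0,0,0,-1.5,95,100,0],[0,0,0,-1.5,101.7,125,0],[0,0,0,-1.5,101.7,148,0],[0,0,0,-1.5,101.7,158,0],[0,0,0,-1.5,101.7,160,0],[0,0,0,-1.5,101.7,160,0]]]'; python3 st.py 479.4 42.8 12
python3 - <<'E'
from br import *
print(rackf(bot.state()["tool_pos"]))
im=viewer.camera("wrist");cv2.imwrite("pics/w9.png",im)
im=viewer.camera("side");cv2.imwrite("pics/d9.png",cv2.resize(im[140:290,150:330],None,fx=4,fy=4,interpolation=cv2.INTER_CUBIC))
E
```

```text
t 12.1333 tcp [490.1 -58.3 172.1] F [0.3  0.26 0.46] gap -0.4 j [-0.12  0.21 -0.2   1.16  0.    0.  ]
[[-0.993, 0.121, -0.001], [0.121, 0.993, 0.0], [0.001, 0.0, -1.0]]
shift [ 22.6  99.1 160.1]
time_s: 12.88
tool_pos: [503.6, 42.8, 12.5]
tcp_rot: [-0.188, -3.134, 0.0]
force: [0.3, -0.9, 0.1]
finger_gap: -0.0
t 12.8833 tcp [503.6  42.8  12.5] F [ 0.33 -0.89  0.14] gap -0.0 j [ 0.08  0.38 -0.42  0.77 -0.    0.2 ]
[[-0.993, 0.119, -0.002], [0.119, 0.993, -0.0], [0.002, -0.0, -1.0]]
shift [24.1 -2.9  0.5]
[-180.9   30.9]
```

View pics/d9.png

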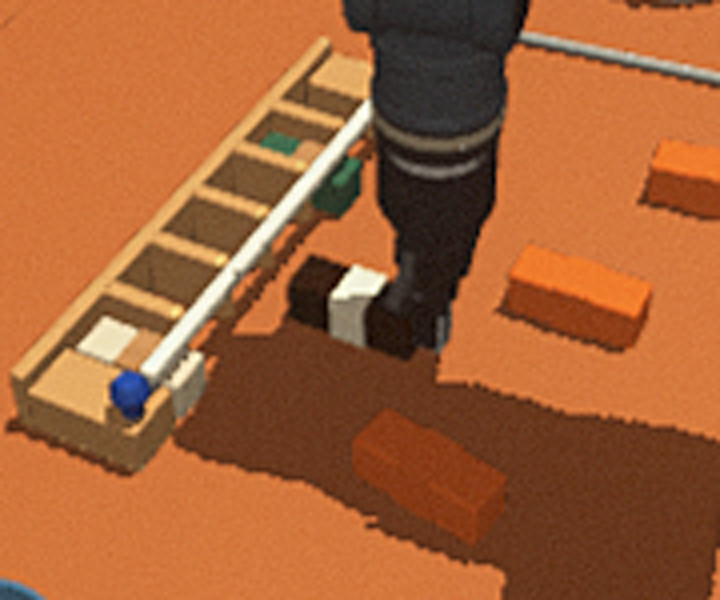

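I wrote the x shift before seeing the printed value, so the fingers came down right behind the brick's end, 24 mm further forward than planned. The brick still looks flat and clear. I back off slightly, re-centre, then push.

```bash
python3 -m handwheel '[[[0,0,0,5,0,0,0],[0,0,0,10,-1.5,0,0],[0,0,0,10,-2.5,0,0],[0,0,0,10,-2.5,0,0]]]'
python3 - <<'E'
from br import *
print(rackf(bot.state()["tool_pos"]))
im=viewer.camera("wrist");cv2.imwrite("pics/w9.png",im)
im=viewer.camera("scene");cv2.imwrite("pics/s9.png",cv2.resize(im[150:290,190:350],None,fx=5,fy=4.2,interpolation=cv2.INTER_CUBIC))
E
```

```text
time_s: 13.32
tool_pos: [493.7, 40.9, 13.4]
tcp_rot: [0.189, 3.135, -0.0]
force: [0.8, -0.3, -1.5]
finger_gap: 0.1
[-190.6   27.9]
```

View pics/w9.png

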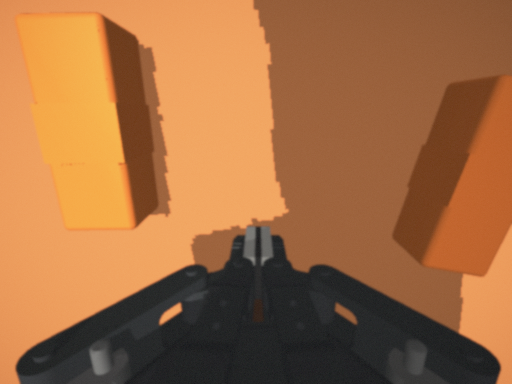

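View pics/s9.png

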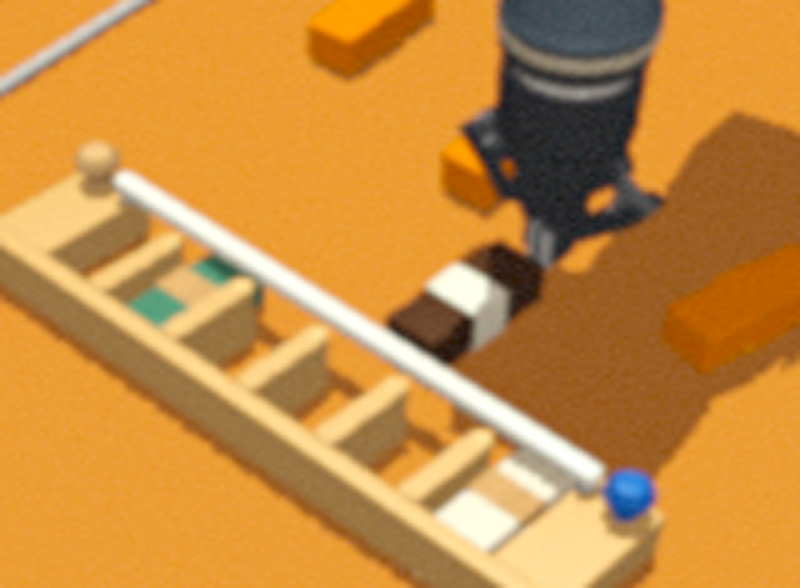

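```bash
python3 -m handwheel '[[[0,0,0,-4,0,0,0],[0,0,0,-8,0,0,0],[0,0,0,-12,0,0,0],[0,0,0,-16,0,0,0],[0,0,0,-20,0,0,0],[0,0,0,-24,0,0,0],[0,0,0,-28,0,0,0],[0,0,0,-32,0,0,0],[0,0,0,-36,0,0,0],[0,0,0,-40,0,0,0],[0,0,0,-44,0,0,0],[0,0,0,-44,0,0,0]]]'
python3 - <<'E'
from br import *
print(rackf(bot.state()["tool_pos"]))
im=viewer.camera("side");cv2.imwrite("pics/d10.png",cv2.resize(im[140:290,150:330],None,fx=4,fy=4,interpolation=cv2.INTER_CUBIC))
im=viewer.camera("scene");cv2.imwrite("pics/s10.png",cv2.resize(im[150:290,190:350],None,fx=5,fy=4.2,interpolation=cv2.INTER_CUBIC))
E
```

```text
time_s: 14.42
tool_pos: [538.7, 35.9, 12.9]
tcp_rot: [0.189, 3.135, 0.0]
force: [-0.1, -0.3, 0.1]
finger_gap: 0.1
[-145.3   28.3]
```

View pics/d10.png

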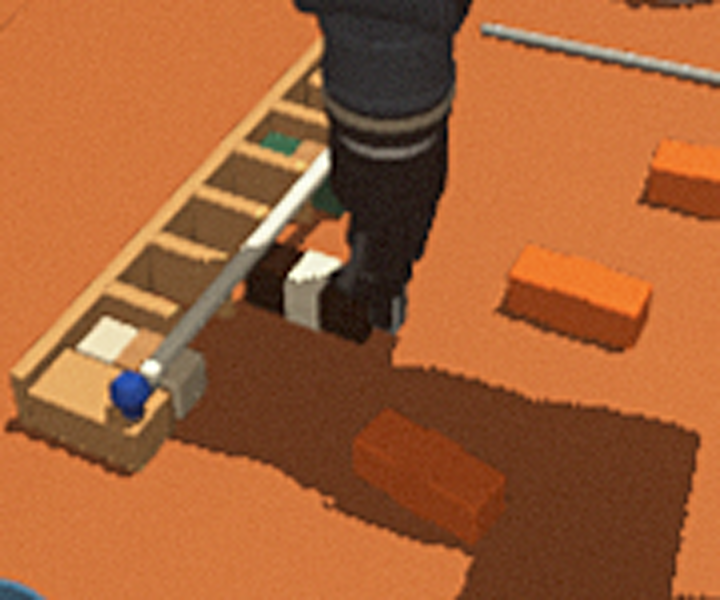

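View pics/s10.png

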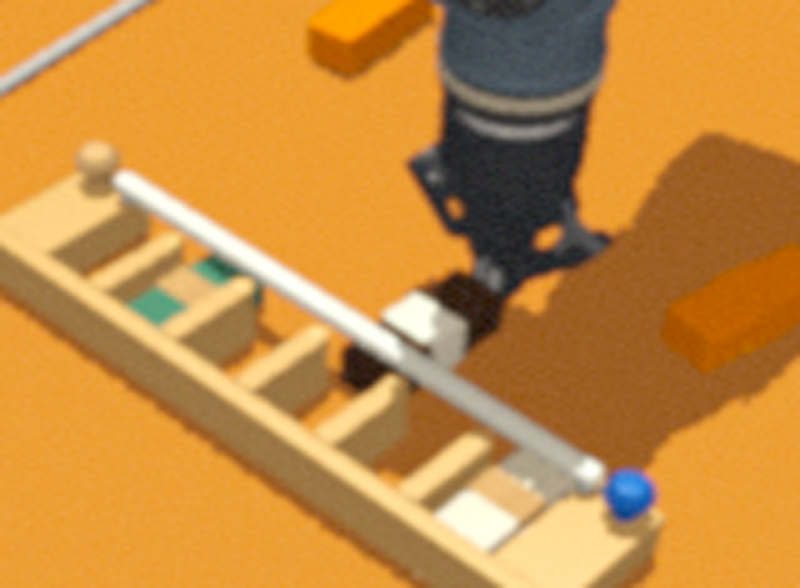

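The brick is entering the third gap cleanly between its dividers. I keep pushing.

```bash
python3 -m handwheel '[[[0,0,0,-4,0,0,0],[0,0,0,-8,0,0,0],[0,0,0,-12,0,0,0],[0,0,0,-16,0,0,0],[0,0,0,-20,0,0,0],[0,0,0,-24,0,0,0],[0,0,0,-28,0,0,0],[0,0,0,-32,0,0,0],[0,0,0,-36,0,0,0],[0,0,0,-40,0,0,0],[0,0,0,-44,0,0,0],[0,0,0,-48,0,0,0]]]'
python3 -m handwheel '[[[0,0,0,-3,0,0,0],[0,0,0,-6,0,0,0],[0,0,0,-6,0,0,0]]]'
python3 - <<'E'
from br import *
print(rackf(bot.state()["tool_pos"]))
im=viewer.camera("side");cv2.imwrite("pics/d11.png",cv2.resize(im[140:290,150:330],None,fx=4,fy=4,interpolation=cv2.INTER_CUBIC))
im=viewer.camera("scene");cv2.imwrite("pics/s11.png",cv2.resize(im[150:290,190:350],None,fx=5,fy=4.2,interpolation=cv2.INTER_CUBIC))
E
```

```text
time_s: 15.52
tool_pos: [585.6, 30.1, 12.8]
tcp_rot: [-0.189, -3.136, 0.0]
force: [-2.9, 0.6, 2.7]
finger_gap: -0.2
time_s: 15.77
tool_pos: [592.1, 29.4, 12.8]
tcp_rot: [0.189, 3.135, -0.0]
force: [0.4, 1.1, -0.0]
finger_gap: 0.1
[-91.4  28.3]
```

View pics/s11.png

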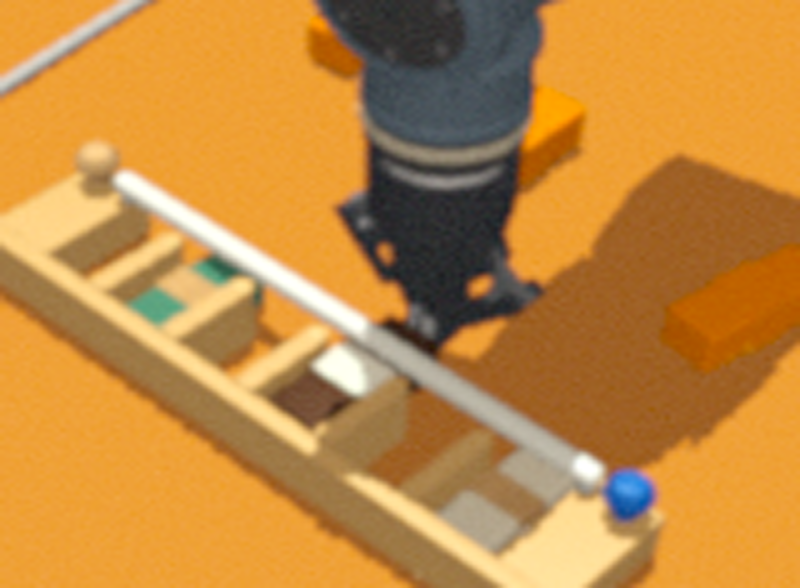

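```bash
python3 -m handwheel '[[[0,0,0,-2,0,0,0],[0,0,0,-4,0,0,0],[0,0,0,-4,0,0,0]]]'
python3 -m handwheel '[[[0,0,0,-1,0,0,0],[0,0,0,-2,0,0,0],[0,0,0,-2,0,0,0]]]'; python3 -c "
from br import *
print(rackf(bot.state()['tool_pos']))"
```

```text
time_s: 16.12
tool_pos: [595.4, 28.9, 12.8]
tcp_rot: [0.189, 3.136, -0.0]
force: [-0.6, -0.3, 1.0]
finger_gap: 0.1
time_s: 16.37
tool_pos: [597.2, 28.7, 12.8]
tcp_rot: [0.189, 3.136, -0.0]
force: [-2.1, -0.1, 1.2]
finger_gap: -0.5
[-86.3  28.3]
```

```bash
python3 -m handwheel '[[[0,0,0,-1,0,0,0],[0,0,0,-1.5,0,0,0],[0,0,0,-1.5,0,0,0]]]'
python3 -m handwheel '[[[0,0,0,-1,0,0,0],[0,0,0,-1,0,0,0]]]'; python3 -c "
from br import *
print(rackf(bot.state()['tool_pos']))"
```

```text
time_s: 16.62
tool_pos: [598.7, 28.5, 12.8]
tcp_rot: [0.189, 3.136, -0.0]
force: [-1.3, 0.3, -0.3]
finger_gap: -0.0
time_s: 16.78
tool_pos: [599.7, 28.4, 12.8]
tcp_rot: [0.189, 3.136, -0.0]
force: [-1.5, -0.2, 0.1]
finger_gap: 0.5
[-83.8  28.3]
```

```bash
for i in 1 2; do python3 -m handwheel '[[[0,0,0,-1,0,0,0],[0,0,0,-1,0,0,0],[0,0,0,-1,0,0,0]]]' | grep -E "tool_pos|force"; done
python3 - <<'E'
from br import *
im=viewer.camera("scene");cv2.imwrite("pics/s12.png",cv2.resize(im[205:275,230:310],None,fx=8,fy=8,interpolation=cv2.INTER_CUBIC))
E
```

```text
tool_pos: [599.7, 28.4, 12.8]
force: [-5.0, -0.1, 3.6]
tool_pos: [599.8, 28.4, 12.7]
force: [-9.0, 0.5, 5.8]
```

View pics/s12.png

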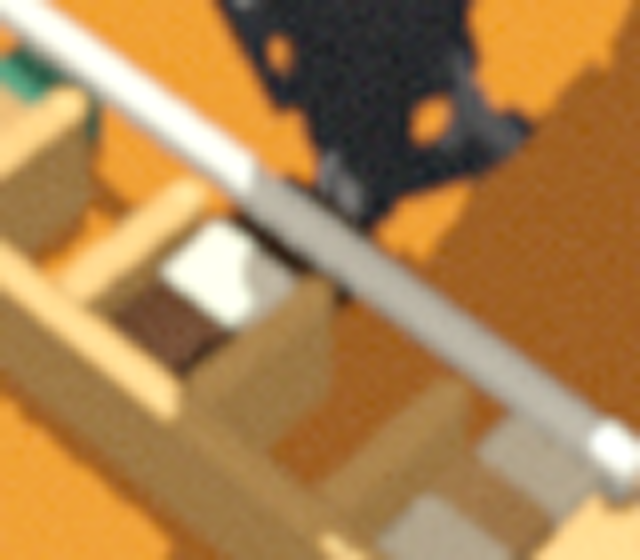

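The tool stops hard, with force rising to 9 N and no further travel, at TCP rack x ≈ -84, exactly where home was predicted. I back straight off, then lift away.

```bash
python3 -m handwheel '[[[0,0,0,2,0,0,0],[0,0,0,5,0,0,0],[0,0,0,12,0,0,0],[0,0,0,25,0,0,0],[0,0,0,40,0,0,0],[0,0,0,55,0,-10,0],[0,0,0,60,0,-35,0],[0,0,0,60,-20,-65,0],[0,0,0,60,-50,-95,0],[0,0,0,60,-80,-125,0],[0,0,0,60,-95,-150,0],[0,0,0,60,-100,-160,0]]]'
python3 -m handwheel '[[[0,0,0,0,0,0,0],[0,0,0,0,0,0,0],[0,0,0,0,0,0,0]]]'
python3 - <<'E'
from br import *
im=viewer.camera("scene");cv2.imwrite("pics/s13.png",cv2.resize(im[150:290,190:350],None,fx=5,fy=4.2,interpolation=cv2.INTER_CUBIC));cv2.imwrite("pics/s13f.png",im)
im=viewer.camera("wrist");cv2.imwrite("pics/w13.png",im)
im=viewer.camera("side");cv2.imwrite("pics/d13.png",im)
E
python3 st.py
```

```text
time_s: 18.33
tool_pos: [531.0, -66.2, 176.7]
tcp_rot: [0.192, 3.13, -0.002]
force: [1.0, -0.0, -0.5]
finger_gap: -0.2
time_s: 18.58
tool_pos: [529.3, -63.0, 171.2]
tcp_rot: [-0.188, -3.134, -0.0]
force: [0.6, -0.7, -0.7]
finger_gap: -0.2
t 18.7333 tcp [529.4 -62.9 171.3] F [-0.21  0.04  1.07] gap -0.1 j [-0.12  0.28 -0.11  1.18 -0.    0.  ]
[[-0.993, 0.119, -0.003], [0.119, 0.993, 0.0], [0.003, -0.0, -1.0]]
```

View pics/s13.png

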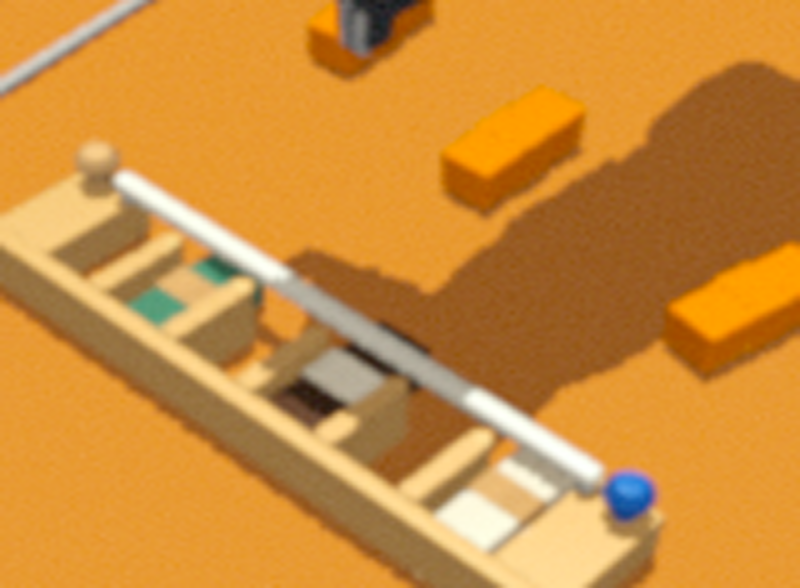

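View pics/w13.png

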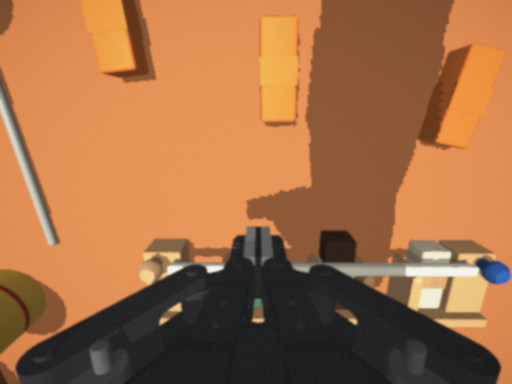

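View pics/d13.png

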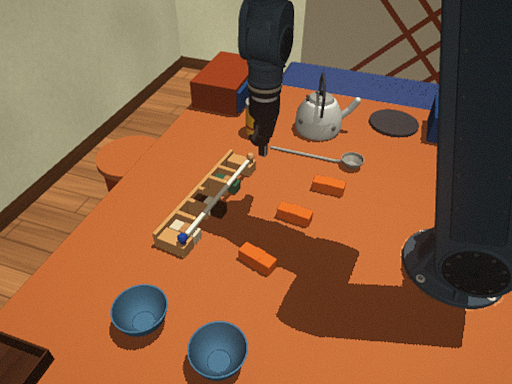

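Run:
```python
import cv2
im=cv2.imread("pics/w13.png"); cv2.imwrite("pics/w13c.png",cv2.resize(cv2.convertScaleAbs(im[222:292,300:400],alpha=1.6,beta=15),None,fx=7,fy=7,interpolation=cv2.INTER_CUBIC))
```

```text
(no output)
```

View pics/w13c.png

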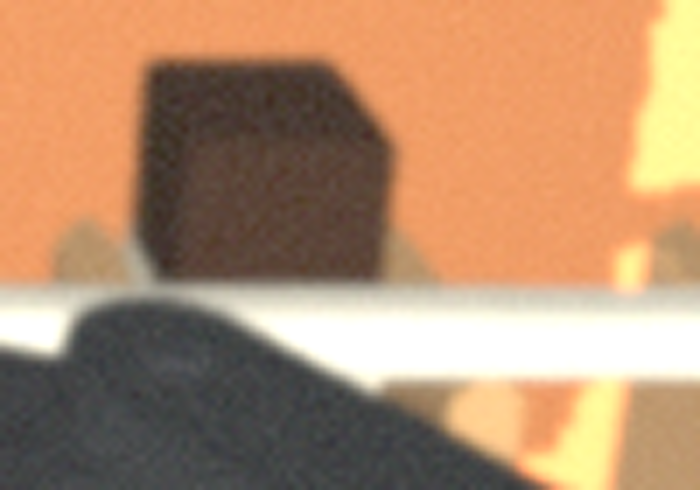

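Run:
```python
from br import *
W=cam("wrist"); f=lambda u,v:((u+.5)/7-.5+300,(v+.5)/7-.5+222)
for n,uv,z in(("nearTopL",(185,140),36),("nearTopR",(390,147),36),("nearBotL",(150,65),0),("nearBotR",(325,65),0),("rail near top",(500,310),58),("rail far",(500,378),58),("blue",None,55)):
    if uv: print(n,rackf(atz(W,f(*uv),z)))
    else: print(n,rackf(atz(W,(494,271),z)))
```

```text
nearTopL [-73.    7.4]
nearTopR [-71.8  41.2]
nearBotL [-69.8  10. ]
nearBotR [-69.9  42.1]
rail near top [-55.1  52.4]
rail far [-42.9  53.9]
blue [-47.2 191.2]
```

The near end measures -70 to -73 mm (home is -73), the brick is centred at y ≈ 25 mm and square, and the rail is up. I hand in.

```bash
python3 -c "
from rig import order
print(order.finish_job())"
```

```text
the job is handed in; nothing more can be done
None
```

I counted along the rail by touch to the third gap from the blue knob, then pushed the tea brick into that gap until it stopped against the backboard. I handed the job in after about 19 s of the 58 s.

**Counting:** The closed fingertips slid from the first gap to the third at about 2 to 3 N on the rail. They stopped 162 mm from the blue knob and then lifted off. I read the force only at the stops along the way, not continuously.

**Pushing:** I pushed the brick sideways about 54 mm to line it up, then pushed its near end straight in. It came to a hard stop with force rising to 9 N and no further travel, at the position predicted for fully home.

**Last checks:**
- The brick's near end measures rack x -70 to -73 mm (home is -73) and its centre is at y about 25 mm, inside the limits. The 3 mm spread between its top and bottom edges is about the camera's accuracy.
- It lies flat and square to the rack.
- The rail is back up, and in the final pictures the other objects look where they were. I judged that by eye and did not measure it.
- The arm is clear of everything.

**One slip:** Before the final push I lowered the fingers about 24 mm further forward than intended, so they came down right behind the brick's end. No force showed and the brick stayed flat, so I backed off, re-centred and carried on.

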